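# Open the filter box of the vacuum sealer

### The job

Open the sealer's filter box: press its snap tab all the way in, down to its stop, where it stays, then push the freed white cover off its seat, over the sunken tab, until it lies flat on the lower shelf at the other end of the box with the tab uncovered again. Only press and push: do not lift or tip the cover, and leave the biscuits and other things standing around undisturbed.

Things in the scene. Friction and masses are not known exactly. Their poses are not given: they have to be found in the camera images.
- filter_box: Low grey metal box fixed to the bench on its left or right half, 310 mm long (x) by 150 wide (y). Origin on the bench under the tab's middle; z up; the cover slides to its +x, which points roughly to the robot's left. Along x: rear wall -145 to -135, seat to -22, shelf to 157, end stop to 165 (top 60 high). Side fences and rear wall are 67 high; channel between fences 116 wide
- seat (a point): Middle of the cover's seat, on its top plane: aluminium frame around a paper filter, box x -135 to -22 mm, 55 mm above the bench. At the start the cover lies on it and hides it
- shelf (a point): Middle of the free part of the lower shelf (box x 22 to 157 mm), on its top, 50 mm above the bench, 5 mm lower than the seat; the cover comes to lie here
- tab_top (a point): Middle of the top of the snap tab: ribbed grey block 44 mm (box x) by 50 (y), box x -22 to 22, standing in the shelf and blocking the cover, whose edge is about 7 mm behind it and whose top is 2 mm higher: press with shut fingers on its middle or +x half, clear of the cover. Top 65 mm above the bench when out; 53.5 when in, 1.5 below the seat, so that the cover passes over it
- cover: Loose white plastic cover, about 0.2 kg: plate 100 mm (x) by 110 (y), 12 thick, with an upright push rib near its rear: x -39 to -31, y -30 to 30, rising 14 above the plate. Origin mid-underside, axes as the box's. On the seat: origin at box x about -79, height 55, rib top at 81. Flat on the shelf: height 50, origin at box x 72 (just past the tab) to 107 (at the end stop). Slides easily
- tab (a joint): Travel of the snap tab straight down: 0 out, 0.0115 m fully in. It resists with a steady 4 N or so all the way to a firm stop, and stays where it is left: it does not spring back.
- tray: Bystander: dark baking tray with sandwich biscuits, 260 x 180 x 25 mm, loose, on the other half of the bench; origin under its middle
- biscuits: Bystander: two sandwich biscuits stacked, 42 mm wide, 43 mm high, close to the side of the box nearer the robot; origin under the middle
- cutter: Bystander: steel ring cutter, 60 mm wide, 30 mm high, close to the box's far side; origin under the middle
- jar: Bystander: jar, 64 mm wide, 90 mm high, towards the far edge; origin under the middle
- bowl: Bystander: steel bowl, 130 mm wide, 60 mm high, towards the far edge; origin under the middle
- cup: Bystander: white mug, 72 mm wide, 85 mm high, on the right; origin under the middle
- spatula: Bystander: spatula lying on the left; origin under it

How it is judged:
By the outcome, as a careful person would: the job done as asked, in the order asked, and still so for the second after the job is handed in, with the robot touching nothing.
It also fails if it takes over 40 s, if anything falls off the work surface, if the arm or the gripper's body presses on something with over 40 N, if the wrist force passes 120 N, or if a joint passes its speed limit or range.

### The arm

A 6-joint arm with a two-finger parallel gripper is mounted at the origin on the work surface. World frame = base frame: x ahead of the robot, y to its left, z up, the work surface at z = 0. Lengths are in m, angles in rad, forces in N, time in s.
With the tool pointing down it reaches from about 0.35 to 0.975 m from the base axis. Payload 4.9 kg.
Tool frame: the origin (TCP) lies at the very end of the fingers, on their centre line; the grasp point (between the pads) lies 19 mm behind it (manip.grasp_offset is the distance from the TCP to the grasp point, in m); z points along the fingers, y is the line along which they close (so a half turn about z gives the same grasp; the last joint's range is limited). The gripper opens to 85 mm and grips with 20 to 120 N. Pads are 22 mm wide; open, the fingers measure 114 mm over their backs; the gripper's body (76 mm by 85 mm) begins 54 mm behind the grasp point. The pads swing forward as they close: fully open they stand 13 mm farther back than shut.
Start: joints at [-1.398, 0.053, 1.613, -0, 1.476, -0.119], TCP at [0.18, -0.599, 0.231] pointing down, gripper open.
Joint ranges: [-3.01, 3.01], [-1.01, 2.22], [0.06, 2.58], [-1.02, 4.17], [0.09, 2.62], [-3.14, 3.14]. Speed limits (rad/s): [2.57, 2.57, 3.14, 3.14, 3.14, 3.14].

### API

Orientations are given as a unit quaternion [w, x, y, z].
In Python, from plant import manip, eyes, job_done, models gives the robot as it stands.
- The arm moves only by the tool servo_tool, never from a script. Its argument "motion" is one flat list of numbers, 5 for each row, row after row: the opening, from -1 (shut) to 1 (fully open), then the shift along the tool's x, y, z normalised to -1 to 1, where 1 is 120 mm, then the turn about the tool's z normalised to -1 to 1, where 1 is 45 degrees. A call has 1 to 5 rows; each row is the pose to reach, as a shift and turn from the pose commanded when the call began, along the tool's axes at that moment; what a row does not reach only later rows make up. A row lasts 1/8 s, in which the tool goes at most 62.5 mm and 10.7 degrees, less where a joint would pass 70% of its speed; a pose out of reach is approached as far as the arm can. A call with a number of a shift or a turn outside -1 to 1 is refused whole. A call with a gripper value outside its range is refused whole. The fingers move at their own pace and stop on an object; the grip force is fixed at half the most. Time passes only in rows, so rows that repeat a pose let the fingers close. It gives the time, the measured TCP pose, the force, the opening and the grip force at its end, in the units of the state.
- manip.state(): the state, without advancing time (a new reading comes with each control period).
- eyes.grab_frame(name): name is "scene" or "side" or "wrist"; returns (picture, depth): 400x640x3 uint8, red, green, blue; 400x640 float32, m along the optical axis (not along the pixel's ray), 0 where there is no reading.
- eyes.camera_params(name): a dict with "fov_y" (degrees; the focal length in pixels is half the picture's height over the tangent of half this angle, whatever the lens; pixels are square), "cx", "cy" (the principal point, pixels), "pose" (4x4, takes a point from camera to world coordinates); the wrist camera has in their place "T_tool_cam" (4x4, takes a point from camera to tool coordinates, whose origin is the TCP and whose axes are the flange's). Camera axes: x right, y up, looking along -z (the intrinsics and any distortion apply to the point x, -y, -z); pixel columns grow to the right and rows downward; lengths in m; the calibration is good to about 2 mm. A picture is of the moment at which its call begins: read the wrist's pose just before it. camera_params takes no time and is no camera call.
- job_done(): hands the job in; it is judged then, once.
Trained networks look in the newest picture that a camera, given by its name, has taken for a name from the list of things; names that differ only in an ending like _2 or _b are one class to them, and where a whole thing is asked for, a point or a joint stands for the part that bears it (a point fixed in the world has none). Each returns a list of dicts, best first, with "p" (0 to 1); they miss things now and then, are a little off and sometimes report something else, mostly with a low value. They report only what shows in the picture. A call takes as long as a camera call.
- models.regions_of(camera, label): "mask" (400x640 bool, what is visible of it) and "pixel" ([column, row] in pixels, amid what is visible of it).
The state is a dict: "time": time; "joint_pos": joint angles; "joint_vel": joint speeds; "joint_efforts": joint torques, N m; "tool_pos": TCP position; "tool_rot": TCP orientation; "contact_force": force on the tool from outside, world axes, zero at the start; "ft_torque": the same for the moment, N m; "gripper_width": opening from 0.0 (shut) to 1.0 (fully open); "grasp_force": force on a finger pad.
Only numpy, scipy, OpenCV 4.12 (cv2) and the standard library are available. Lean on these libraries where they do the work, as an engineer would, in place of code of your own. Each camera call takes 0.05 s, during which the arm holds its last target. There are 200 camera calls.

## Working session

There is one attempt and no reset: what is moved stays moved. The work goes in short steps, Python scripts to look and compute and a tool call to move; the robot and the scene stay as the last step left them, time stands still between calls to the robot, and variables do not carry over. Pictures are saved under pics/ and viewed, at most 10 in all, crops included, and the job is handed in when it is done.

Besides the shell and the picture viewer there is one more tool, called after "Request:" as name(argument=value, ...) on one line, values as JSON. servo_tool: Moves the arm, as the interface text tells. Its arguments: {"type":"object","properties":{"motion":{"type":"array","items":{"type":"number","minimum":-1,"maximum":1}}},"required":["motion"]}

```bash
mkdir -p pics; cat > h.py <<'E'
import numpy as np, cv2
from plant import manip, eyes, job_done, models
from scipy.spatial.transform import Rotation as R
def T_tool():
    s=manip.state(); T=np.eye(4); w,x,y,z=s["tool_rot"]
    T[:3,:3]=R.from_quat([x,y,z,w]).as_matrix(); T[:3,3]=s["tool_pos"]; return T
def grab(name):
    T=T_tool(); im,d=eyes.grab_frame(name); p=eyes.camera_params(name)
    P=np.array(p["pose"]) if "pose" in p else T@np.array(p["T_tool_cam"])
    f=200/np.tan(np.radians(p["fov_y"])/2)
    v,u=np.mgrid[0:400,0:640]
    X=np.stack([(u-p["cx"])/f*d,-(v-p["cy"])/f*d,-d,np.ones_like(d)],-1)@P.T
    return im,d,X[...,:3]
def save(im,n): cv2.imwrite("pics/"+n,im[...,::-1])
E
python3 - <<'E'
from h import *
for c in ["scene","side"]:
    p=eyes.camera_params(c); print(c,{k:(np.round(v,3).tolist() if k=="pose" else v) for k,v in p.items()})
    im,d,X=grab(c); save(im,c+"0.png")
    for l in ["filter_box","cover","tab","biscuits","cutter"]:
        for r in models.regions_of(c,l)[:2]:
            m=r["mask"]&(d>0); q=X[m]
            if len(q): print(c,l,round(r["p"],2),np.round(r["pixel"]),m.sum(),np.round(np.median(q,0),3),np.round(np.percentile(q,2,0),3),np.round(np.percentile(q,98,0),3))
print(eyes.camera_params("wrist")); print(manip.state())
E
```

```text
scene {'fov_y': 48.86882079103262, 'cx': 327.1840474679384, 'cy': 199.52769810383174, 'pose': [[0.571, -0.433, 0.697, 1.645], [0.821, 0.306, -0.482, -0.752], [-0.005, 0.848, 0.531, 0.91], [0.0, 0.0, 0.0, 1.0]]}
scene filter_box 0.21 [422. 173.] 314 [0.523 0.546 0.004] [ 0.337  0.499 -0.003] [0.6   0.588 0.022]
scene cover 0.77 [247. 228.] 603 [ 0.539 -0.304  0.067] [ 0.481 -0.352  0.062] [ 0.591 -0.251  0.08 ]
scene tab 0.72 [269. 217.] 154 [ 0.52  -0.223  0.064] [ 0.475 -0.246  0.05 ] [ 0.542 -0.195  0.069]
scene biscuits 0.56 [245. 208.] 50 [ 0.399 -0.243  0.042] [ 0.326 -0.259  0.002] [ 0.442 -0.224  0.064]
scene biscuits 0.51 [323. 256.] 1129 [ 0.757 -0.166  0.036] [ 0.713 -0.239  0.001] [ 0.841 -0.112  0.061]
scene cutter 0.83 [288. 245.] 264 [ 0.648 -0.208  0.017] [ 0.616 -0.236 -0.001] [ 0.677 -0.18   0.031]
scene cutter 0.53 [270. 220.] 147 [ 0.521 -0.224  0.064] [ 0.49  -0.246  0.052] [ 0.544 -0.199  0.069]
side {'fov_y': 44.952350654609425, 'cx': 319.20131428972763, 'cy': 199.83557878822512, 'pose': [[0.939, 0.247, -0.241, 0.176], [-0.345, 0.674, -0.653, -1.072], [0.002, 0.
[... 1215 characters left out ...]
'joint_pos': array([-1.39799391e+00,  5.26919530e-02,  1.61285914e+00, -1.39609074e-05,
        1.47601493e+00, -1.19020384e-01]), 'joint_vel': array([ 0.00081228, -0.00081166,  0.00060332, -0.00177875,  0.00116712,
       -0.00071506]), 'joint_efforts': array([ 1.49454818e-04, -3.93403530e+01, -3.70228744e+01, -2.06392920e-04,
        6.77612261e-04, -1.02424275e-05]), 'tool_pos': array([ 0.17979497, -0.59857458,  0.23133301]), 'tool_rot': array([ 1.34963624e-05,  9.89373708e-01,  1.45394860e-01, -6.58862637e-06]), 'contact_force': array([-0.7443623 , -0.52118199, -0.56303705]), 'ft_torque': array([0.00959622, 0.01037508, 0.00249063]), 'grasp_force': 0.0, 'gripper_width': 1.005645138364883}
```

```bash
python3 - <<'E'
from h import *
im,d,X=grab("side")
save(cv2.resize(im[170:340,220:440],None,fx=3.4,fy=3.4),"side1.png")
# fit fence/wall tops etc.: min-area rect of box region with z 0.056-0.1
m=(d>0)&(X[...,2]>0.045)&(X[...,2]<0.09)&(abs(X[...,0]-.51)<.14)&(abs(X[...,1]+.22)<.22)
n,lab,st,_=cv2.connectedComponentsWithStats(m.astype(np.uint8))
k=1+np.argmax(st[1:,4]); r=cv2.minAreaRect(X[lab==k][:,:2].astype(np.float32)); print(r,st[k])
rs=models.regions_of("side","cover")
for r in rs: 
    q=X[r["mask"]&(d>0)]; q=q[(q[:,2]>.06)&(q[:,2]<.072)]; print(r["p"],len(q),cv2.minAreaRect(q[:,:2].astype(np.float32)))
E
```

```text
((0.5085286498069763, -0.21421141922473907), (0.15364670753479004, 0.31731802225112915), 14.055418014526367) [ 278  211   97   93 4203]
0.83 923 ((0.5296891331672668, -0.30216658115386963), (0.11432815343141556, 0.10232049226760864), 12.58591365814209)
```

View pics/side1.png

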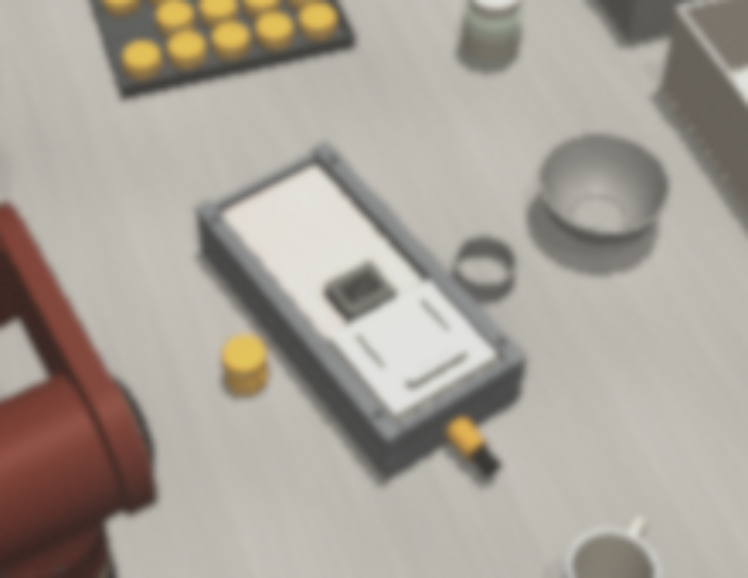

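Request:
servo_tool(motion=[-1,0.443,-0.275,0,0,-1,0.885,-0.55,0,0,-1,0.885,-0.55,0,0])

```text
time: 1.08
tool_pos: [0.2648, -0.5023, 0.2314]
tool_rot: [-0.0, 0.989, 0.148, 0.0]
contact_force: [-0.4, -0.1, 0.3]
gripper_width: 0.381
grasp_force: 0.0
```

Request:
servo_tool(motion=[-1,0.443,-0.275,0,0,-1,0.885,-0.55,0,0,-1,0.885,-0.55,0,0])

```text
time: 1.45
tool_pos: [0.347, -0.4092, 0.2315]
tool_rot: [0.0, 0.989, 0.148, 0.0]
contact_force: [-0.6, -0.9, -0.4]
gripper_width: -0.001
grasp_force: 0.0
```

Request:
servo_tool(motion=[-1,0.443,-0.275,0,0,-1,0.885,-0.55,0,0,-1,0.885,-0.55,0,0])

```text
time: 1.82
tool_pos: [0.4294, -0.3161, 0.2315]
tool_rot: [0.0, 0.989, 0.147, 0.0]
contact_force: [-0.1, -1.3, 0.3]
gripper_width: 0.0
grasp_force: 0.0
```

Request:
servo_tool(motion=[-1,0.443,-0.275,0,0.059,-1,0.885,-0.55,0,0.059,-1,0.885,-0.55,0,0.059,-1,0.885,-0.55,0,0.059])

```text
time: 2.33
tool_pos: [0.5101, -0.2252, 0.2311]
tool_rot: [0.0, 0.993, 0.122, -0.0]
contact_force: [-0.3, -0.5, -0.5]
gripper_width: 0.002
grasp_force: 0.0
```

```bash
python3 - <<'E'
from h import *
print(manip.state()["time"],T_tool().round(4))
im,d,X=grab("wrist"); save(im,"w1.png")
m=(d>0)&(X[...,2]>0.059)&(X[...,2]<0.072)&(abs(X[...,0]-.51)<.14)&(abs(X[...,1]+.22)<.22)
print("rect>59",cv2.minAreaRect(X[m][:,:2].astype(np.float32)))
for l in ["cover","tab","filter_box"]:
  for r in models.regions_of("wrist",l)[:2]:
    q=X[r["mask"]&(d>0)]; z=np.median(q[:,2]); q=q[abs(q[:,2]-z)<.004]; print(l,r["p"],r["pixel"],len(q),z,cv2.minAreaRect(q[:,:2].astype(np.float32)),np.mean(q,0))
E
```

```text
2.325 [[ 9.704e-01  2.416e-01 -8.000e-04  5.101e-01]
 [ 2.416e-01 -9.704e-01 -8.000e-04 -2.252e-01]
 [-1.000e-03  6.000e-04 -1.000e+00  2.311e-01]
 [ 0.000e+00  0.000e+00  0.000e+00  1.000e+00]]
rect>59 ((0.5084186792373657, -0.21488086879253387), (0.14989960193634033, 0.3109596371650696), 14.35401439666748)
cover 0.66 [402.8, 169.7] 10333 0.0671915731287252 ((0.5305309891700745, -0.3001140356063843), (0.10939726233482361, 0.10039395093917847), 13.92008113861084) [ 0.53331531 -0.29619049  0.06715116]
tab 0.57 [321.2, 170.5] 2208 0.06507182163956204 ((0.5109823346138, -0.22435355186462402), (0.050209470093250275, 0.04401564225554466), 14.357590675354004) [ 0.51196242 -0.22405562  0.06508132]
filter_box 0.97 [277.4, 164.3] 8281 0.05415626077159311 ((0.5151509642601013, -0.20838157832622528), (0.13381946086883545, 0.30064713954925537), 14.538581848144531) [ 0.49854359 -0.17348638  0.05183058]
```

View pics/w1.png

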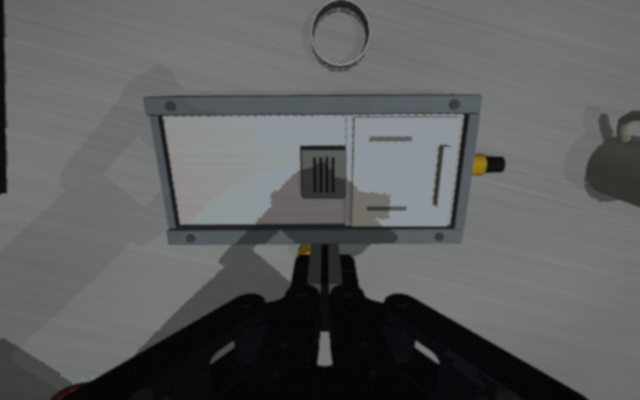

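Request:
servo_tool(motion=[-1,0,-0.055,0.45,0,-1,0,-0.055,0.9,0,-1,0,-0.055,1,0])

```text
time: 2.9
tool_pos: [0.5059, -0.2164, 0.107]
tool_rot: [-0.002, 0.993, 0.122, -0.003]
contact_force: [-0.5, 0.5, -0.5]
gripper_width: -0.0
grasp_force: 0.0
```

Request:
servo_tool(motion=[-1,0,0,0.2,0,-1,0,0,0.33,0,-1,0,0,0.36,0,-1,0,0,0.36,0])

```text
time: 3.4
tool_pos: [0.5096, -0.2176, 0.069]
tool_rot: [0.0, 0.992, 0.122, 0.0]
contact_force: [0.7, -0.3, -0.1]
gripper_width: -0.001
grasp_force: 0.0
```

Request:
servo_tool(motion=[-1,0,0,0.04,0,-1,0,0,0.08,0,-1,0,0,0.11,0,-1,0,0,0.13,0,-1,0,0,0.13,0])

```text
time: 4.03
tool_pos: [0.5101, -0.2177, 0.0535]
tool_rot: [0.001, 0.992, 0.122, 0.001]
contact_force: [2.4, -0.8, 5.6]
gripper_width: -0.001
grasp_force: 2.7
```

Request:
servo_tool(motion=[-1,0,0,0.01,0,-1,0,0,0.015,0,-1,0,0,0.015,0])

```text
time: 4.4
tool_pos: [0.5102, -0.2178, 0.0534]
tool_rot: [0.001, 0.992, 0.123, 0.001]
contact_force: [-1.9, 1.0, 15.0]
gripper_width: -0.003
grasp_force: 7.5
```

Request:
servo_tool(motion=[-1,0,0,-0.3,0,-1,0,0.2,-0.8,0,-1,0,0.6,-1,0,-1,0,0.9,-1,0,-1,0,0.9,-1,0])

```text
time: 5.03
tool_pos: [0.5348, -0.3233, 0.1697]
tool_rot: [-0.001, 0.993, 0.121, -0.001]
contact_force: [-0.6, 1.2, -0.2]
gripper_width: 0.004
grasp_force: 0.0
```

```bash
python3 - <<'E'
from h import *
T=T_tool();print(T.round(4))
im,d,X=grab("wrist"); save(im,"w2.png")
o=np.array([.5110,-.2243]); a=np.radians(104.3); ax=np.array([np.cos(a),np.sin(a)]); ay=np.array([-ax[1],ax[0]])
B=np.stack([(X[...,:2]-o)@ax,(X[...,:2]-o)@ay,X[...,2]],-1)
b=B[(d>0)&(abs(B[...,1])<.02)]
for x in np.arange(-.15,.03,.004):
    s=b[abs(b[:,0]-x)<.002]
    if len(s): print(round(x*1e3),np.round(np.percentile(s[:,2],[5,50,95])*1e3,1),end="; ")
q=B[(d>0)&(B[...,2]>.074)&(B[...,2]<.084)&(abs(B[...,0]+.115)<.02)&(abs(B[...,1])<.05)]
print("rib",np.percentile(q,[1,50,99],axis=0).round(4),len(q)); t=(T[:2,3]-o); print("tcp",t@ax,t@ay)
E
```

```text
[[ 0.9706  0.2407 -0.0017  0.5348]
 [ 0.2407 -0.9706  0.0011 -0.3233]
 [-0.0013 -0.0015 -1.      0.1697]
 [ 0.      0.      0.      1.    ]]
-150 [239.1 248.9 255.5]; -146 [232.4 246.9 255.2]; -142 [ 66.9 246.  253.7]; -138 [ 67.  241.2 245.7]; -134 [ 55.3 232.9 240.7]; -130 [ 55.1 227.3 235. ]; -126 [ 66.7 226.4 252.2]; -122 [ 66.6 223.6 253.6]; -118 [ 67.2 247.5 260.2]; -114 [ 80.9 241.5 259.1]; -110 [ 79.9 239.6 258.9]; -106 [ 67.1 228.9 254.9]; -102 [ 66.8 207.5 253.9]; -98 [ 67.  222.9 253.4]; -94 [ 67.  240.5 258.6]; -90 [ 67.  240.3 258.9]; -86 [ 66.8 246.9 259.6]; -82 [ 66.5 221.3 256.5]; -78 [ 66.7 226.  253.5]; -74 [ 66.7 226.7 233.6]; -70 [ 66.8 230.7 239.3]; -66 [ 66.9 239.4 244.1]; -62 [ 66.7 244.6 249.7]; -58 [ 66.7 245.9 255. ]; -54 [ 66.5 245.9 255.2]; -50 [ 66.5 248.2 255.6]; -46 [ 66.4 250.6 256.8]; -42 [ 66.1  67.5 255.8]; -38 [66.  66.9 68. ]; -34 [65.8 66.9 68. ]; -30 [65.6 66.8 67.9]; -26 [54. 55. 56.]; -22 [52.8 54.4 55.7]; -18 [52.3 53.4 54.6]; -14 [52.3 53.4 54.5]; -10 [52.6 53.6 54.9]; -6 [52.4 53.6 54.8]; -2 [52.7 53.7 54.7]; 2 [52.3 53.7 55. ]; 6 [52.5 53.6 54.6]; 10 [52.6 53.8 54.8]; 14 [52.2 53.3 54.3]; 18 [52.4 53.3 54.4]; 22 [50.  52.5 53.9]; 26 [48.9 49.9 50.9]; rib [[-0.117  -0.0299  0.0769]
 [-0.1131 -0.0033  0.0809]
 [-0.1094  0.0287  0.0823]] 795
tcp -0.10184058382648874 0.0014104031048445703
```

Request:
servo_tool(motion=[-1,0,0.333,0,0,-1,0,0.333,0.4,0,-1,0,0.333,0.7,0,-1,0,0.333,0.75,0,-1,0,0.333,0.75,0])

```text
time: 5.7
tool_pos: [0.5449, -0.3597, 0.0806]
tool_rot: [-0.0, 0.992, 0.123, -0.0]
contact_force: [-0.4, -0.0, 0.3]
gripper_width: 0.004
grasp_force: 0.0
```

Request:
servo_tool(motion=[-1,0,0,0.05,0,-1,0,0,0.07,0,-1,0,0,0.07,0])

```text
time: 6.08
tool_pos: [0.5452, -0.3608, 0.0728]
tool_rot: [0.0, 0.992, 0.122, 0.0]
contact_force: [0.0, 1.1, 0.4]
gripper_width: -0.001
grasp_force: 0.0
```

Request:
servo_tool(motion=[-1,0,-0.05,0,0,-1,0,-0.1,0,0,-1,0,-0.15,0,0,-1,0,-0.2,0,0,-1,0,-0.25,0,0])

```text
time: 6.7
tool_pos: [0.5377, -0.3313, 0.0725]
tool_rot: [0.0, 0.992, 0.122, 0.0]
contact_force: [0.5, -0.8, 0.9]
gripper_width: 0.004
grasp_force: 0.7
```

```bash
cat >> h.py <<'E'
o=np.array([.5110,-.2243]); a=np.radians(104.3); ax=np.array([np.cos(a),np.sin(a)]); ay=np.array([-ax[1],ax[0]])
def box(X): return np.stack([(X[...,:2]-o)@ax,(X[...,:2]-o)@ay,X[...,2]],-1)
def look(c="side",n=None):
    im,d,X=grab(c); B=box(X); t=T_tool()[:3,3]; print("tcp",box(t).round(4))
    for r in models.regions_of(c,"cover")[:1]:
        q=B[r["mask"]&(d>0)]; q=q[abs(q[:,2]-np.median(q[:,2]))<.006]
        print(c,round(r["p"],2),len(q),"pct",np.percentile(q,[2,50,98],axis=0).round(4).tolist())
    if n: save(cv2.resize(im[170:340,220:440],None,fx=3.4,fy=3.4) if c=="side" else im,n)
    return im,d,B
E
python3 -c "
from h import *
look('side'); look('scene')"
```

```text
tcp [-0.1095  0.0005  0.0724]
side 0.93 573 pct [[-0.1083, -0.0153, 0.0617], [-0.0544, 0.0254, 0.0666], [-0.0113, 0.0538, 0.0713]]
tcp [-0.1099  0.0005  0.0723]
scene 0.64 479 pct [[-0.1081, -0.0574, 0.0621], [-0.0512, -0.0164, 0.0668], [-0.0098, 0.0442, 0.0715]]
```

Request:
servo_tool(motion=[-1,0,-0.08,0,0,-1,0,-0.16,0,0,-1,0,-0.24,0,0,-1,0,-0.32,0,0,-1,0,-0.4,0,0])

```text
time: 7.52
tool_pos: [0.5264, -0.2848, 0.073]
tool_rot: [0.001, 0.992, 0.123, 0.0]
contact_force: [0.3, -2.0, 3.1]
gripper_width: -0.004
grasp_force: 1.9
```

Request:
servo_tool(motion=[-1,0,-0.07,0,0,-1,0,-0.14,0,0,-1,0,-0.21,0,0,-1,0,-0.28,0,0,-1,0,-0.34,0,0])

```text
time: 8.15
tool_pos: [0.5159, -0.2447, 0.0721]
tool_rot: [-0.0, 0.992, 0.122, -0.0]
contact_force: [0.3, -1.7, 2.2]
gripper_width: 0.003
grasp_force: 1.4
```

```bash
python3 -c "
from h import *
look('side','s3.png'); look('scene')"
```

```text
tcp [-0.0202  0.0003  0.0719]
side 0.93 491 pct [[-0.0208, -0.0146, 0.0594], [0.0327, 0.0248, 0.0645], [0.0756, 0.0529, 0.0698]]
tcp [-0.0206  0.0005  0.0717]
scene 0.76 414 pct [[-0.0203, -0.0602, 0.0596], [0.0349, -0.0162, 0.0642], [0.0784, 0.0471, 0.0689]]
```

View pics/s3.png

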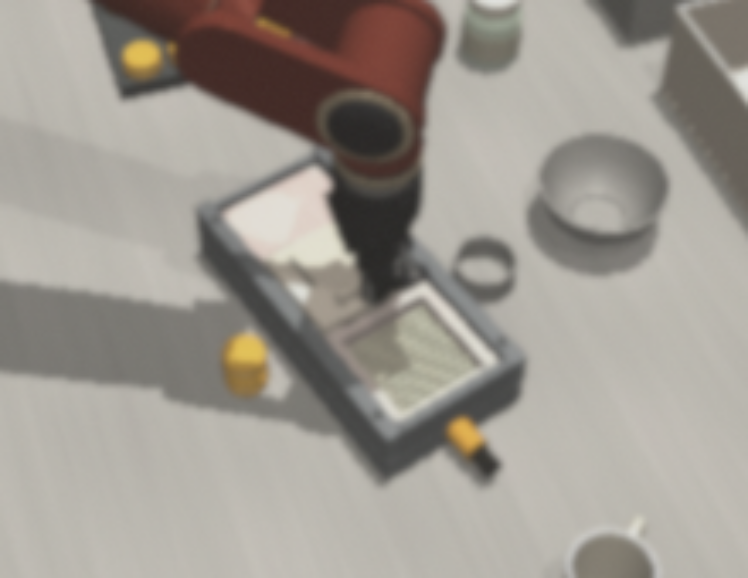

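Request:
servo_tool(motion=[-1,0,-0.06,0,0,-1,0,-0.12,0,0,-1,0,-0.18,0,0,-1,0,-0.24,0,0,-1,0,-0.3,0,0])

```text
time: 8.98
tool_pos: [0.5073, -0.21, 0.0723]
tool_rot: [0.0, 0.992, 0.122, 0.0]
contact_force: [0.5, -1.6, 0.4]
gripper_width: 0.002
grasp_force: 0.4
```

Request:
servo_tool(motion=[-1,0,-0.05,0,0,-1,0,-0.1,0,0,-1,0,-0.15,0,0,-1,0,-0.19,0,0,-1,0,-0.19,0,0])

```text
time: 9.6
tool_pos: [0.5018, -0.1879, 0.0723]
tool_rot: [-0.0, 0.992, 0.123, -0.0]
contact_force: [0.4, 0.3, 1.0]
gripper_width: 0.001
grasp_force: 0.0
```

```bash
python3 -c "
from h import *
look('side'); look('scene')"
```

```text
tcp [ 0.0373 -0.0001  0.0723]
side 0.97 510 pct [[0.0322, -0.04, 0.0563], [0.084, 0.0219, 0.0614], [0.1312, 0.053, 0.0661]]
tcp [ 0.0371 -0.      0.0723]
scene 0.7 357 pct [[0.0327, -0.0531, 0.0575], [0.086, -0.0115, 0.0619], [0.1291, 0.0443, 0.0657]]
```

Request:
servo_tool(motion=[-1,0,0.1,0,0,-1,0,0.1,-0.2,0,-1,0,0.2,-0.6,0,-1,0,0.4,-1,0,-1,0,0.4,-1,0])

```text
time: 10.42
tool_pos: [0.5165, -0.2385, 0.1984]
tool_rot: [0.004, 0.993, 0.122, 0.004]
contact_force: [1.0, -0.1, 0.5]
gripper_width: -0.003
grasp_force: 0.0
```

```bash
python3 - <<'E'
from h import *
im,d,B=look('wrist','w4.png')
q=B[models.regions_of("wrist","cover")[0]["mask"]&(d>0)]; q=q[abs(q[:,2]-.062)<.004]
print(cv2.minAreaRect(q[:,:2].astype(np.float32)), np.linalg.lstsq(np.c_[q[:,:2],np.ones(len(q))],q[:,2],rcond=None)[0])
t=B[(d>0)&(abs(B[...,0])<.018)&(abs(B[...,1])<.02)]; t=t[t[:,2]<.09]; print("tab",len(t),np.median(t[:,2]) if len(t) else 0)
E
```

```text
tcp [-0.0133 -0.0007  0.1951]
wrist 0.79 12452 pct [[0.0345, -0.0547, 0.0602], [0.0856, -0.007, 0.0619], [0.1311, 0.0508, 0.0634]]
((0.08357539027929306, -0.0012538358569145203), (0.10983762890100479, 0.10046525299549103), 89.67539978027344) [-0.00087548  0.00130148  0.06193574]
tab 1612 0.053664573187998
```

View pics/w4.png

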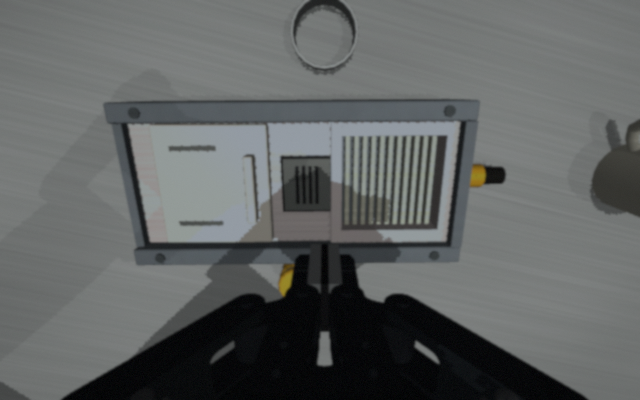

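The wrist picture shows the cover (about 205,185) flat on the shelf, with its middle at box x 84 mm and its top at 62 mm. The tab (305,183) is uncovered and sunk to 53.6 mm, and the cutter and biscuits still stand by the box.

```bash
python3 -c "
from h import *
print(job_done())"
```

```text
the job is handed in; nothing more can be done
None
```

The filter box is open and handed in: the tab is pressed to its stop and stays in, the cover lies flat on the lower shelf with the tab uncovered, and none of the other things was touched.

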